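# Release a socket case's twin push-button latch and open its lid

### The job

Open the shut steel socket case. With one fingertip on each of the two round buttons of the latch on its front, press both fully down together and keep them down until the lid has risen by itself and come to a stop; then let go and push the lid gently over by its front edge until it rests fully open against its stop. Nothing is to be picked up or pinched, and the loose things round the case stay where they are.

Things in the scene. Friction and masses are not known exactly. Their poses are not given: they have to be found in the camera images.
- button_left_top (a point): Centre of the flat top of the left round button (robot's view, case facing it; the button nearer +y). Bare metal, 22 mm across, on the dark steel latch housing along the front of the case. Released, its top is 48 mm above the bench and 11 mm above the housing. The two buttons are 56 mm apart, centre to centre, on a line parallel to the case front; the point moves with the button.
- button_right_top (a point): Centre of the flat top of the right round button (robot's view, case facing it; the button nearer -y). Bare metal, 22 mm across, on the dark steel latch housing along the front of the case. Released, its top is 48 mm above the bench and 11 mm above the housing. The two buttons are 56 mm apart, centre to centre, on a line parallel to the case front; the point moves with the button.
- button_left (a joint): How far the left button is pressed, in m: 0 released, 0.007 fully down. A spring returns it; about 2 N starts it and 4.5 N holds it fully down. Each button draws back one catch of the lid, clear from about 0.0045 on; both catches must be back for the lid to rise. If a button is let go while the lid is below about 0.25 rad, the catches hold the lid part-way and both must be pressed again.
- button_right (a joint): How far the right button is pressed, in m: 0 released, 0.007 fully down; same spring and catch as the left one.
- socket_case_lid (a joint): Opening angle of the lid in rad: 0 shut, 1.745 fully open against its stop. With both buttons held down a damped spring plunger raises it slowly to about 0.72 in 3 to 4 s, where it stays, also when the buttons are let go. From there it takes a few newtons at the front edge to turn it over; it does not spring back. Past upright (1.57) it leans back on its stop and stays.
- case_hinge (a point): Middle of the lid's hinge line at the back of the case, 31 mm above the bench; fixed to the case. x points from the front (buttons) to the back, y along the hinge to the left, z up. The buttons lie at x = -0.1405 m here, the case's back wall at x = 0. The case is 190 mm wide and fixed to the bench.
- lid_edge (a point): Middle of the lower edge of the lid's front face, 108 mm from the hinge line; moves with the lid. The front face is 14 mm high and 190 mm wide. Two steel keeper straps, 14 mm wide, 56 mm apart (in line with the buttons), run down over it and hang 23 mm below this edge with teeth that stand 7 mm out; between them the edge is free over 42 mm, outside each over 60 mm.
- m12_bolt: bare steel M12 bolt, 67 mm long, standing on its head beside one front corner of the case; origin under its head, z up along it. A bystander.
- bearing: steel ball bearing ring, 52 mm across and 15 mm high, lying flat beside the other front corner of the case; origin at the centre of its underside. A bystander.
- spark_plug: used spark plug, 73 mm long, lying near the front edge of the bench to the right of the case; origin under its middle. A bystander.
- screwdriver: screwdriver with yellow grip, 193 mm long, lying further to the right near the bench edge; origin under its middle. A bystander.
- bolt_box: open cardboard box of bolts, 65 x 85 x 45 mm high, behind the case; origin at the centre of its underside. A bystander.
- black_tape: roll of black tape, 72 mm across and 18 mm high, lying behind the case; origin at the centre of its underside. A bystander.

How it is judged:
By the outcome, as a careful person would: the job done as asked, in the order asked, and still so for the second after the job is handed in, with the robot touching nothing.
It also fails if it takes over 62 s, if anything falls off the work surface, if the arm or the gripper's body presses on something with over 40 N, if the wrist force passes 120 N, or if a joint passes its speed limit or range.

### The arm

A 6-joint arm with a two-finger parallel gripper is mounted at the origin on a cart in front of the work surface, level with it; the furniture and walls round the work are solid. World frame = base frame: x ahead of the robot, y to its left, z up, the work surface at z = 0. Lengths are in m, angles in rad, forces in N, time in s.
With the tool pointing down it reaches from about 0.375 to 0.9 m from the base axis. Payload 3.1 kg.
Tool frame: the origin (TCP) lies on the mounting face of the last link; the fingertips stand 182 mm ahead of it and the grasp point (between the pads) lies 164 mm ahead of it; z points along the fingers, y is the line along which they close (so a half turn about z gives the same grasp; the last joint's range is limited). The gripper opens to 87 mm and grips with 3 to 60 N. Pads are 19 mm wide; open, the fingers measure 117 mm over their backs; the gripper's body (75 mm by 190 mm) begins 51 mm behind the grasp point.
Start: joints at [-1.44, 0.527, 1.433, -0, 1.181, -0.178], TCP at [0.19, -0.595, 0.405] pointing down, gripper open.
Joint ranges: [-3.08, 3.08], [-0.75, 2.2], [0.22, 2.44], [-1.43, 4.57], [0, 2.65], [-2.85, 2.85]. Speed limits (rad/s): [2.79, 2.79, 3.14, 3.14, 3.14, 3.14].

### API

Orientations are given as a unit quaternion [w, x, y, z].
In Python, from workcell import r gives the robot as it stands.
- The arm moves only by the tool drive_tool, never from a script. Its argument "targets" is a list that holds one entry, the list of rows, each a list of 5 numbers: the shift along the world's x, y, z in m, then the turn about the world's z in rad, then the finger opening in m, from 0 to 0.087. A call has 1 to 8 rows; each row is the pose to reach, as a shift and turn from the pose commanded when the call began; what a row does not reach only later rows make up. A row lasts 1/8 s, in which the tool goes at most 62.5 mm and 10.7 degrees, less where a joint would pass 70% of its speed; a pose out of reach is approached as far as the arm can. A call with a gripper value outside its range is refused whole. The fingers move at their own pace and stop on an object; "grip_force" is the grip in N (left out, the last holds). Time passes only in rows, so rows that repeat a pose let the fingers close. It gives the time, the measured TCP pose, the force, the opening and the grip force at its end, in the units of the state.
- r.get_obs(): the state, without advancing time (a new reading comes with each control period).
- r.grab_frame(name): name is "scene" or "side" or "wrist"; returns a dict with "frame" (400x640x3 uint8, blue, green, red), "mtx" (3x3 intrinsics, pixels), "k1" (the pictures are not rectified: a ray, as slopes to the right and down, at radius r is drawn at 1 + k1 r^2 times it, then the intrinsics apply), "eye" and "orientation" of the camera in the world. Camera axes: x right, y down, z forward; pixel columns grow to the right and rows downward; lengths in m; the calibration is good to about 2 mm. A picture is of the moment at which its call begins. There is no depth.
- r.close_job(): hands the job in; it is judged then, once.
The state is a dict: "time": time; "joint_positions": joint angles; "joint_vel": joint speeds; "joint_efforts": joint torques, N m; "ee_pos": TCP position; "tcp_rot": TCP orientation; "wrist_force": force on the tool from outside, world axes, zero at the start; "wrist_torque": the same for the moment, N m; "finger_gap": finger opening in m; "finger_force": force on a finger pad.
Only numpy, scipy, OpenCV 4.12 (cv2) and the standard library are available. Lean on these libraries where they do the work, as an engineer would, in place of code of your own. Each camera call takes 0.05 s, during which the arm holds its last target. There are 200 camera calls.

## Working session

There is one attempt and no reset: what is moved stays moved. The work goes in short steps, Python scripts to look and compute and a tool call to move; the robot and the scene stay as the last step left them, time stands still between calls to the robot, and variables do not carry over. Pictures are saved under pics/ and viewed, at most 10 in all, crops included, and the job is handed in when it is done.

Besides the shell and the picture viewer there is one more tool, called after "Call:" as a command line: name --argument value ..., lists and objects as JSON in quotes. drive_tool: Moves the arm, as the interface text tells. Its arguments: {"type":"object","properties":{"targets":{"type":"array"},"grip_force":{"type":"number"}},"required":["targets"]}

```bash
mkdir -p pics; cat > h.py <<'E'
import numpy as np, cv2
from scipy.spatial.transform import Rotation as R
from workcell import r
def rot(o):
    o=np.array(o)
    return o if o.shape==(3,3) else R.from_quat(o,scalar_first=True).as_matrix()
def und(f,px):
    d=np.array([f['k1'],0,0,0,0.]) 
    return cv2.undistortPoints(np.array(px,float).reshape(-1,1,2),np.array(f['mtx']),d).reshape(-1,2)
def plane(f,px,z):
    d=np.c_[und(f,px),np.ones(len(px))]@rot(f['orientation']).T
    e=np.array(f['eye']); return e+d*((z-e[2])/d[:,2])[:,None]
def proj(f,P):
    M=rot(f['orientation']); q=(np.array(P)-f['eye'])@M
    return cv2.projectPoints(q.reshape(-1,1,3),np.zeros(3),np.zeros(3),np.array(f['mtx']),np.array([f['k1'],0,0,0,0.]))[0].reshape(-1,2)
E
python3 - <<'E'
from h import *
o=r.get_obs(); print(o['ee_pos'],o['tcp_rot'],o['time'],o['finger_gap'])
for n in('scene','side'):
    f=r.grab_frame(n); cv2.imwrite(f'pics/{n}0.png',f['frame']); print(n,f['eye'],f['orientation'],f['mtx'],f['k1'])
E
```

```text
[ 0.18993525 -0.59507982  0.40375223] [-1.10315789e-03  9.88102272e-01  1.53794287e-01  2.10125505e-05] 0.0 0.0868204337238076
scene [-0.30414127  0.65627671  0.89306743] [ 0.20660391 -0.42642457  0.79490531 -0.37894916] [[504.13019861   0.         325.98182554]
 [  0.         504.13019861 195.94683324]
 [  0.           0.           1.        ]] -0.018485066887548248
side [0.10878773 0.74257349 0.62048223] [ 0.13134787 -0.27118836  0.84397751 -0.44374156] [[379.57912411   0.         316.79391019]
 [  0.         379.57912411 206.30610446]
 [  0.           0.           1.        ]] -0.06844822264717608
```

View pics/scene0.png

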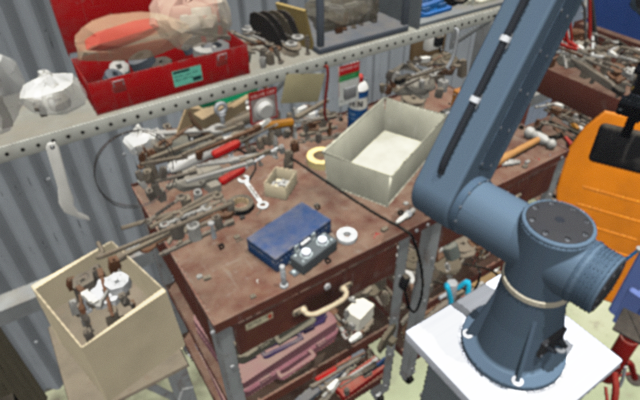

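View pics/side0.png

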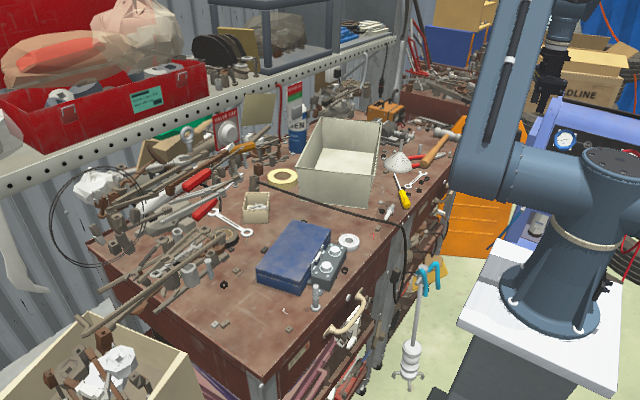

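The scene picture shows the blue case at about (290,235), with its buttons near (306,250) and (323,238). In the side view the buttons are near (325,266) and (328,252). The bolt stands at the left front corner and the bearing at the right. I'll zoom in on both.

```bash
python3 - <<'E'
from h import *
a=cv2.imread('pics/scene0.png')[195:295,240:370]; b=cv2.imread('pics/side0.png')[210:310,250:380]
cv2.imwrite('pics/z0.png',cv2.resize(np.vstack([a,b]),None,fx=3,fy=3,interpolation=cv2.INTER_CUBIC)[:600])
E
```

```text
(no output)
```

View pics/z0.png

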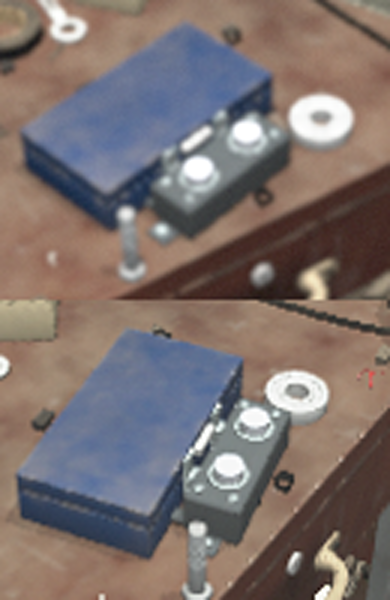

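The crop shows the button tops at scene (306,251.5) and (322.3,239), and at side (326.7,265.5) and (335.3,249.5).

```bash
python3 - <<'E'
from h import *
for n,g in(('scene',[(306,251.5),(322.3,239)]),('side',[(326.7,265.5),(335.3,249.5)])):
    f=r.grab_frame(n); fr=f['frame']
    m=cv2.inRange(fr,(175,175,175),(255,255,255)); k,l,s,c=cv2.connectedComponentsWithStats(m)
    print([(c[i].round(1),s[i,4]) for i in range(1,k) if min(np.hypot(*(c[i]-p)) for p in g)<9])
    P=plane(f,g,.048); d=P[0]-P[1]; print(n,P.round(4),np.hypot(*d[:2]),'mid',P.mean(0).round(4),'yaw y-axis',np.arctan2(-d[0],d[1]))
    # lid corners & bystanders
    q={'scene':[(240+128/3,195+275/3),(240+320/3,195+123/3)],'side':[(250+196/3,210+295/3),(250+298/3,210+93/3)]}[n]
    print('bolt,bearing',plane(f,q,0.005).round(3))
o=r.get_obs(); M=rot(o['tcp_rot']); print(M.round(3))
E
```

```text
[(array([322. , 239.7]), np.int32(104)), (array([330.7, 238.7]), np.int32(3)), (array([305.9, 252. ]), np.int32(103))]
scene [[0.4259 0.2359 0.048 ]
 [0.4401 0.1809 0.048 ]] 0.056823098794701384 mid [0.433  0.2084 0.048 ] yaw y-axis 0.252585938723211
bolt,bearing [[0.396 0.319 0.005]
 [0.453 0.099 0.005]]
[(array([334.5, 250. ]), np.int32(85)), (array([341.5, 247.5]), np.int32(4)), (array([329., 254.]), np.int32(1)), (array([325.9, 266.1]), np.int32(96))]
side [[0.4262 0.2341 0.048 ]
 [0.4394 0.1793 0.048 ]] 0.05642099278680935 mid [0.4328 0.2067 0.048 ] yaw y-axis 0.23683020832245508
bolt,bearing [[0.398 0.315 0.005]
 [0.453 0.089 0.005]]
[[ 0.953  0.304 -0.   ]
 [ 0.304 -0.953  0.001]
 [ 0.    -0.001 -1.   ]]
```

Call:
drive_tool --targets '[[[0.03, 0.03, 0, 0, 0.043], [0.07, 0.075, 0, 0, 0.043], [0.11, 0.125, 0, -0.02, 0.043], [0.15, 0.18, 0, -0.03, 0.043], [0.19, 0.235, 0, -0.05, 0.043], [0.225, 0.29, 0, -0.064, 0.043], [0.25, 0.345, 0, -0.064, 0.043], [0.26, 0.4, 0, -0.064, 0.043]]]'

```text
time: 1.2
ee_pos: [0.4498, -0.1997, 0.4048]
tcp_rot: [0.0, 0.993, 0.122, 0.001]
wrist_force: [0.8, 1.0, 0.1]
finger_gap: 0.0433
finger_force: 0.0
```

Call:
drive_tool --targets '[[[0, 0.06, 0, 0, 0.043], [0, 0.12, 0, 0, 0.043], [0, 0.18, 0, 0, 0.043], [-0.005, 0.24, -0.02, 0, 0.043], [-0.01, 0.3, -0.04, 0, 0.043], [-0.015, 0.35, -0.06, 0, 0.043], [-0.017, 0.395, -0.075, 0, 0.043], [-0.019, 0.4025, -0.08, 0, 0.043]]]'

```text
time: 2.2
ee_pos: [0.4289, 0.2034, 0.3239]
tcp_rot: [-0.0, 0.992, 0.124, -0.001]
wrist_force: [-0.6, -0.3, -0.4]
finger_gap: 0.0429
finger_force: 0.0
```

```bash
python3 - <<'E'
from h import *
o=r.get_obs(); print(o['ee_pos'],rot(o['tcp_rot']).round(3),o['time'],o['finger_gap'],o['wrist_force'],o['joint_positions'])
w=r.grab_frame('wrist')['frame'];s=r.grab_frame('side')['frame'][120:320,220:420]
cv2.imwrite('pics/w1.png',np.hstack([cv2.resize(w,(480,300)),cv2.resize(s,(300,300))]))
E
```

```text
[0.42892768 0.20342944 0.32387022] [[ 0.969  0.246 -0.001]
 [ 0.246 -0.969 -0.   ]
 [-0.001 -0.    -1.   ]] 2.2 0.042947926794888035 [-0.6261408  -0.30134492 -0.3785206 ] [2.06808808e-01 4.57732990e-01 1.88280271e+00 2.20588874e-04
 8.02321606e-01 1.52843750e+00]
```

View pics/w1.png

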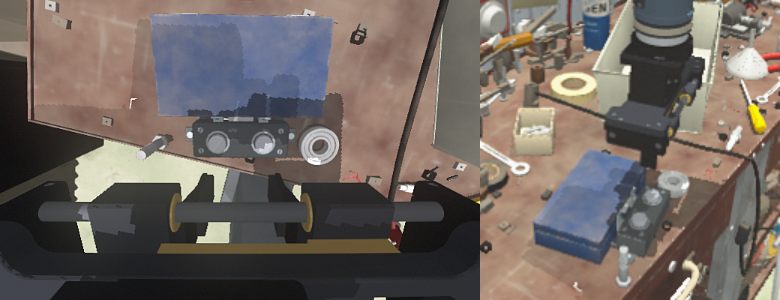

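The wrist view shows both buttons at about full-resolution (291,190) and (351,190), square to the gripper. The fingers are at the right spacing. I'll refine the position from this view.

```bash
python3 - <<'E'
from h import *
f=r.grab_frame('wrist'); g=cv2.cvtColor(f['frame'],cv2.COLOR_BGR2GRAY)
c=cv2.HoughCircles(g[150:225,250:400],cv2.HOUGH_GRADIENT,1,30,param1=100,param2=12,minRadius=9,maxRadius=20)[0]
c=c[np.argsort(c[:,0])]+[250,150,0]; print(c)
o=r.get_obs(); p=o['ee_pos']; M=rot(o['tcp_rot'])
print('eye in tool',(np.array(f['eye'])-p)@M)
for a in c: print(a[:2],plane(f,[a[:2]],.048).round(4))
t=p+.182*M[:,2]; print('tips mid',t, 'tip pixels',proj(f,[t+.029*M[:,1],t-.029*M[:,1]]))
cv2.imwrite('pics/w2.png',cv2.resize(f['frame'][140:340,220:420],(600,600)))
E
```

```text
[[287.5        190.5         13.80000019]
 [347.5        189.5         15.        ]]
eye in tool [ 0.07839244 -0.00117482  0.02048492]
[287.5 190.5] [[0.4316 0.2332 0.048 ]]
[347.5 189.5] [[0.4455 0.1816 0.048 ]]
tips mid [0.42945098 0.20090732 0.14268073] tip pixels [[371.39727588 247.75185865]
 [274.02639686 247.70865476]]
```

View pics/w2.png

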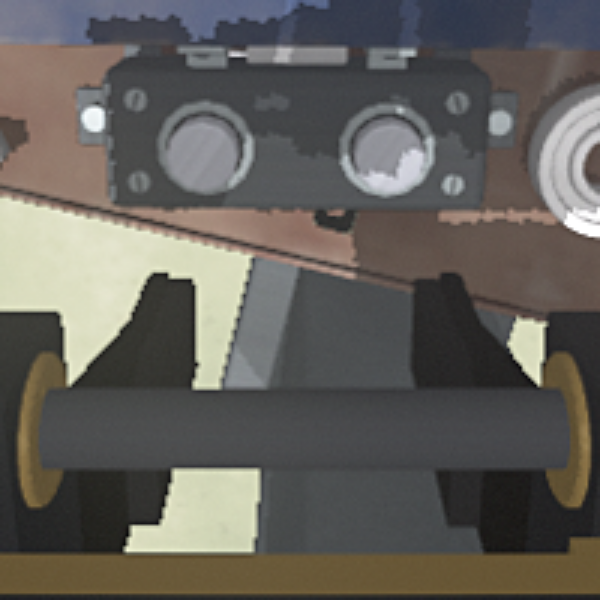

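The tips project where they are seen, so the wrist calibration fits. The tips are about 8 mm thick, so the opening should be about 47 mm. The button middle is near (0.4365, 0.207), so I'll go down to just above the buttons and check.

Call:
drive_tool --targets '[[[0.002, 0, -0.02, 0, 0.0475], [0.004, 0, -0.04, 0, 0.0475], [0.0055, 0, -0.06, 0, 0.0475], [0.0055, 0, -0.075, 0, 0.0475], [0.0055, 0, -0.083, 0, 0.0475], [0.0055, 0, -0.083, 0, 0.0475], [0.0055, 0, -0.083, 0, 0.0475]]]'

```text
time: 3.22
ee_pos: [0.4355, 0.2009, 0.2424]
tcp_rot: [-0.0, 0.993, 0.122, 0.001]
wrist_force: [0.3, -0.7, 0.9]
finger_gap: 0.0475
finger_force: 0.0
```

```bash
python3 - <<'E'
from h import *
o=r.get_obs(); M=rot(o['tcp_rot']);p=o['ee_pos'];print(p,o['time'],o['finger_gap'],o['wrist_force'],M.round(4)[:,2],p+.182*M[:,2])
f=r.grab_frame('wrist');w=f['frame'][120:320,220:420];s=r.grab_frame('side')['frame'][200:300,270:370]
print(proj(f,[p+.182*M[:,2]+k*M[:,1] for k in(.028,-.028)]))
cv2.imwrite('pics/w3.png',np.hstack([cv2.resize(w,(400,400)),cv2.resize(s,(400,400))]))
E
```

```text
[0.43547427 0.20092669 0.24235935] 3.225 0.04753007396624765 [ 0.28137124 -0.71878898  0.94495901] [ 1.2e-03  2.0e-04 -1.0e+00] [0.43570105 0.20096551 0.0603595 ]
[[368.16430834 247.98716621]
 [274.43717471 248.07496163]]
```

View pics/w3.png

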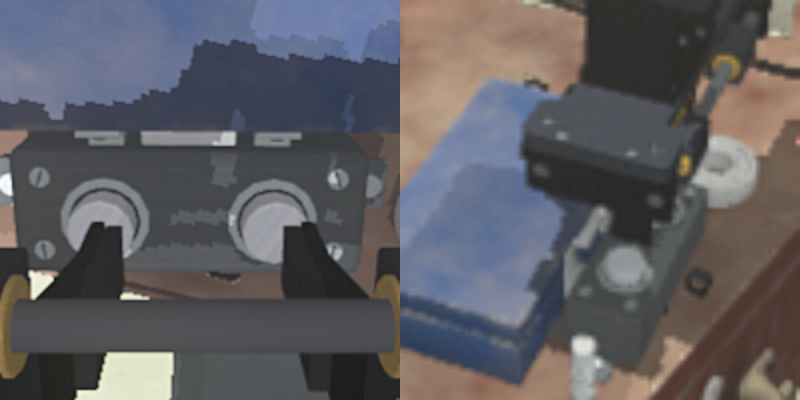

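The tips sit about 5 mm to the right of the buttons (discs at zoom (100,222) and (273,225), tips at 105 and 301). I'll cast the disc centres onto the button plane to get the shift.

```bash
python3 - <<'E'
from h import *
f=r.grab_frame('wrist'); P=plane(f,[(270,232),(356.5,232.5)],.048)
o=r.get_obs(); M=rot(o['tcp_rot']);t=o['ee_pos']+.182*M[:,2]
print(P.round(4),P.mean(0)-t,np.linalg.norm(P[0]-P[1]),(P.mean(0)-t)@M)
# button top edge at far rim, predicted if the centre is as found
c=P[0]; print((proj(f,[c+.011*M[:,0],c-.011*M[:,1],c+.011*M[:,1]])-[220,120])*2)
E
```

```text
[[0.4328 0.2339 0.048 ]
 [0.4456 0.1808 0.048 ]] [ 0.00369618  0.00603475 -0.01231662] 0.05470560042673351 [ 0.0050334  -0.00495967  0.01232257]
[[ 98.22801875 191.19965538]
 [ 65.26034416 224.01003272]
 [134.7749393  223.9821163 ]]
```

Call:
drive_tool --targets '[[[0.001, 0.003, 0, 0, 0.0475], [0.002, 0.0055, 0, 0, 0.0475], [0.002, 0.0055, -0.004, 0, 0.0475], [0.002, 0.0055, -0.008, 0, 0.0475], [0.002, 0.0055, -0.012, 0, 0.0475], [0.002, 0.0055, -0.016, 0, 0.0475], [0.002, 0.0055, -0.019, 0, 0.0475], [0.002, 0.0055, -0.019, 0, 0.0475]]]'

```text
time: 4.38
ee_pos: [0.4369, 0.2067, 0.2233]
tcp_rot: [-0.0, 0.993, 0.122, -0.0]
wrist_force: [-0.9, 0.3, 8.4]
finger_gap: 0.0475
finger_force: 4.3
```

Call:
drive_tool --targets '[[[0, 0, -0.0015, 0, 0.0475], [0, 0, -0.0015, 0, 0.0475], [0, 0, -0.0015, 0, 0.0475], [0, 0, -0.0015, 0, 0.0475], [0, 0, -0.0015, 0, 0.0475], [0, 0, -0.0015, 0, 0.0475], [0, 0, -0.0015, 0, 0.0475], [0, 0, -0.0015, 0, 0.0475]]]'

```text
time: 5.38
ee_pos: [0.4368, 0.2067, 0.2231]
tcp_rot: [-0.0, 0.993, 0.122, 0.0]
wrist_force: [-3.6, -0.8, 19.7]
finger_gap: 0.0478
finger_force: 10.1
```

Call:
drive_tool --targets '[[[0, 0, 0, 0, 0.0475], [0, 0, 0, 0, 0.0475], [0, 0, 0, 0, 0.0475], [0, 0, 0, 0, 0.0475], [0, 0, 0, 0, 0.0475], [0, 0, 0, 0, 0.0475], [0, 0, 0, 0, 0.0475], [0, 0, 0, 0, 0.0475]]]'

```text
time: 6.38
ee_pos: [0.4368, 0.2067, 0.2231]
tcp_rot: [-0.0, 0.993, 0.122, 0.0]
wrist_force: [-3.3, -0.9, 19.4]
finger_gap: 0.0476
finger_force: 10.1
```

Call:
drive_tool --targets '[[[0, 0, 0, 0, 0.0475], [0, 0, 0, 0, 0.0475], [0, 0, 0, 0, 0.0475], [0, 0, 0, 0, 0.0475], [0, 0, 0, 0, 0.0475], [0, 0, 0, 0, 0.0475], [0, 0, 0, 0, 0.0475], [0, 0, 0, 0, 0.0475]]]'

```text
time: 7.38
ee_pos: [0.4368, 0.2067, 0.223]
tcp_rot: [-0.0, 0.993, 0.122, 0.0]
wrist_force: [-3.3, -1.0, 20.0]
finger_gap: 0.0473
finger_force: 10.1
```

Call:
drive_tool --targets '[[[0, 0, 0, 0, 0.0475], [0, 0, 0, 0, 0.0475], [0, 0, 0, 0, 0.0475], [0, 0, 0, 0, 0.0475], [0, 0, 0, 0, 0.0475], [0, 0, 0, 0, 0.0475], [0, 0, 0, 0, 0.0475], [0, 0, 0, 0, 0.0475]]]'

```text
time: 8.38
ee_pos: [0.4368, 0.2067, 0.2231]
tcp_rot: [-0.0, 0.993, 0.122, 0.0]
wrist_force: [-2.8, -0.2, 20.4]
finger_gap: 0.0471
finger_force: 10.1
```

```bash
python3 - <<'E'
from h import *
w=r.grab_frame('wrist')['frame'];s=r.grab_frame('side')['frame'][170:300,230:380]
cv2.imwrite('pics/w4.png',np.hstack([cv2.resize(w,(400,250)),cv2.resize(s,(288,250))]))
E
```

```text
(no output)
```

View pics/w4.png

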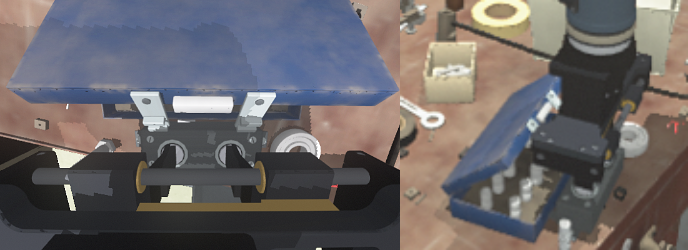

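The lid has risen and the fingers are still holding the buttons. Its front edge and both straps are visible, with a free gap between the straps. I'll hold one more second, check it is still, then let go straight up and close the empty fingers.

Call:
drive_tool --targets '[[[0, 0, 0, 0, 0.0475], [0, 0, 0, 0, 0.0475], [0, 0, 0, 0, 0.0475], [0, 0, 0, 0, 0.0475], [0, 0, 0, 0, 0.0475], [0, 0, 0, 0, 0.0475], [0, 0, 0, 0, 0.0475], [0, 0, 0, 0, 0.0475]]]'

```text
time: 9.48
ee_pos: [0.4368, 0.2067, 0.2231]
tcp_rot: [-0.0, 0.993, 0.122, 0.0]
wrist_force: [-3.7, -1.0, 20.2]
finger_gap: 0.0473
finger_force: 10.1
```

```bash
python3 - <<'E'
from h import *
a=r.grab_frame('wrist');w=a['frame']
old=cv2.resize(cv2.imread('pics/w4.png')[:, :400],None,fx=1,fy=1); d=cv2.absdiff(cv2.resize(w,(400,250)),old)[:125]
print(d.mean(),(d.max(2)>40).sum())
# predicted lid edge ends at 0.72 rad, hinge estimate
H=np.array([.5755,.2414,.031]);ex=np.array([.970,.243,0]);ey=np.array([-.243,.97,0]);ez=np.array([0,0,1])
for t in(.6,.72,.8): print(t,(proj(a,[H-.108*np.cos(t)*ex+.108*np.sin(t)*ez+k*ey for k in(.095,0,-.095)])*400/640).round(0).tolist())
E
```

```text
0.7109066666666667 0
0.6 [[47.0, 112.0], [201.0, 112.0], [355.0, 112.0]]
0.72 [[30.0, 102.0], [201.0, 102.0], [372.0, 102.0]]
0.8 [[16.0, 93.0], [201.0, 92.0], [386.0, 92.0]]
```

The lid is still, and the geometry agrees with about 0.72 rad. Letting go now.

Call:
drive_tool --targets '[[[0, 0, 0.005, 0, 0.0475], [0, 0, 0.012, 0, 0.0475], [0, 0, 0.02, 0, 0.0475], [0, 0, 0.03, 0, 0.0475], [0, 0, 0.04, 0, 0.0], [0, 0, 0.05, 0, 0.0], [0, 0, 0.05, 0, 0.0], [0, 0, 0.05, 0, 0.0]]]'

```text
time: 10.52
ee_pos: [0.437, 0.2068, 0.2713]
tcp_rot: [-0.0, 0.993, 0.122, -0.0]
wrist_force: [-0.1, 0.1, -0.3]
finger_gap: 0.0152
finger_force: 0.0
```

```bash
python3 - <<'E'
from h import *
o=r.get_obs();print(o['ee_pos'],o['finger_gap'],o['wrist_force'])
w=r.grab_frame('wrist')['frame'];s=r.grab_frame('side')['frame'][150:300,230:380]
cv2.imwrite('pics/w5.png',np.hstack([cv2.resize(w,(480,300)),cv2.resize(s,(300,300))]))
E
```

```text
[0.4369977  0.20675653 0.27125785] 0.015249880105396994 [-0.10596683  0.07688726 -0.28604951]
```

View pics/w5.png

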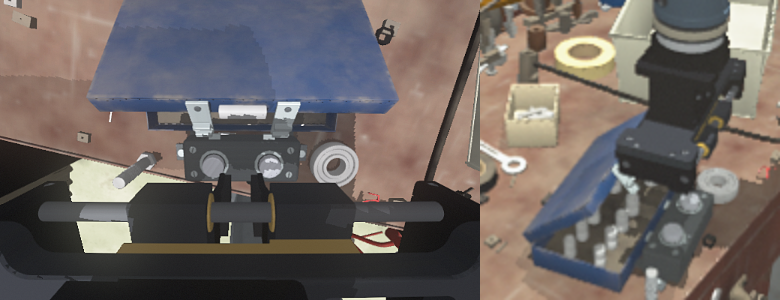

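The lid is holding at the same height with the buttons back up. The closing fingers (middle about column 240) line up with the strap gap (middle 243). I'll move up to the edge.

Call:
drive_tool --targets '[[[0, 0, 0, 0, 0.0], [0, 0, 0, 0, 0.0], [0.01, 0.0025, 0, 0, 0.0], [0.02, 0.005, 0, 0, 0.0], [0.03, 0.0075, 0, 0, 0.0], [0.039, 0.0095, 0, 0, 0.0], [0.045, 0.011, 0, 0, 0.0], [0.0485, 0.012, 0, 0, 0.0]]]'

```text
time: 11.62
ee_pos: [0.4854, 0.2187, 0.2711]
tcp_rot: [0.0, 0.993, 0.122, -0.001]
wrist_force: [-3.0, -0.5, 4.5]
finger_gap: 0.0006
finger_force: 1.8
```

Call:
drive_tool --targets '[[[0, 0, 0.003, 0, 0.0], [0, 0, 0.005, 0, 0.0], [0, 0, 0.005, 0, 0.0]]]'

```text
time: 12.0
ee_pos: [0.4852, 0.2187, 0.2764]
tcp_rot: [-0.0, 0.993, 0.122, -0.0]
wrist_force: [-1.0, -0.1, -0.7]
finger_gap: 0.0006
finger_force: 0.7
```

```bash
python3 - <<'E'
from h import *
o=r.get_obs();print(o['ee_pos'],o['finger_gap'],o['wrist_force'],o['wrist_torque'])
w=r.grab_frame('wrist')['frame'];s=r.grab_frame('side')['frame'][150:300,230:380]
cv2.imwrite('pics/w6.png',np.hstack([cv2.resize(w[100:350,170:470],(360,300)),cv2.resize(s,(440,300))]))
E
```

```text
[0.48522734 0.21873584 0.27639664] 0.0006103735170330864 [-0.95492517 -0.08463189 -0.66344752] [-0.04951279  0.21216872  0.01291759]
```

View pics/w6.png

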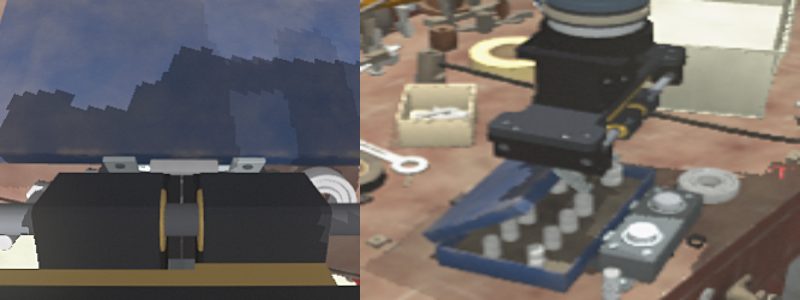

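Contact is light and centred between the straps. Before pushing on, I'll check the lid angle from the edge row (crop y≈162, full-picture row 235).

```bash
python3 - <<'E'
from h import *
a=r.grab_frame('wrist')
H=np.array([.5755,.2414,.031]);ex=np.array([.970,.243,0]);ey=np.array([-.243,.97,0]);ez=np.array([0,0,1])
for t in(.5,.6,.72,.8,.9):
  c,s=np.cos(t),np.sin(t); print(t,[proj(a,[H+(-.108*c+h*s)*ex+(.108*s+h*c)*ez+.06*ey])[0].round(0).tolist() for h in(0,.014)])
b,g,rr=[a['frame'][:,235,i].astype(int) for i in range(3)]; print(''.join('B' if x-z>25 else '.' for x,z in zip(b,rr))[150:300])
o=r.get_obs();M=rot(o['tcp_rot']);t=o['ee_pos']+.182*M[:,2]-H; print('tip rel hinge',t@ex,t@ey,t[2]+.031)
E
```

```text
0.5 [[227.0, 242.0], [220.0, 241.0]]
0.6 [[222.0, 240.0], [214.0, 236.0]]
0.72 [[214.0, 235.0], [206.0, 227.0]]
0.8 [[209.0, 229.0], [200.0, 218.0]]
0.9 [[202.0, 220.0], [193.0, 204.0]]
BBBBBBBBBBBBBBBBBBBBBBBBBBBBBBBBBBBBBBBB..........................................BBBB................................................................
tip rel hinge -0.09311426889356743 -2.3842455717230926e-05 0.09429131933028922
```

The lid is still at about 0.72 rad. I'll push it along its arc in gentle steps.

Call:
drive_tool --targets '[[[0.0035, 0.001, 0.002, 0, 0.0], [0.007, 0.0017, 0.004, 0, 0.0], [0.011, 0.0027, 0.0075, 0, 0.0], [0.0146, 0.0036, 0.011, 0, 0.0], [0.019, 0.0047, 0.0145, 0, 0.0], [0.023, 0.0058, 0.0175, 0, 0.0], [0.0275, 0.007, 0.0205, 0, 0.0], [0.032, 0.008, 0.023, 0, 0.0]]]'

```text
time: 13.15
ee_pos: [0.5184, 0.2269, 0.2995]
tcp_rot: [-0.0, 0.993, 0.122, 0.001]
wrist_force: [-2.5, 0.0, 1.0]
finger_gap: 0.0007
finger_force: 0.9
```

Call:
drive_tool --targets '[[[0.005, 0.0012, 0.0025, 0, 0.0], [0.0097, 0.0025, 0.0045, 0, 0.0], [0.0145, 0.0037, 0.0065, 0, 0.0], [0.0196, 0.005, 0.008, 0, 0.0], [0.0247, 0.0062, 0.009, 0, 0.0], [0.0298, 0.0075, 0.01, 0, 0.0], [0.035, 0.0087, 0.011, 0, 0.0], [0.0403, 0.01, 0.0115, 0, 0.0]]]'

```text
time: 14.15
ee_pos: [0.5583, 0.2369, 0.3109]
tcp_rot: [-0.0, 0.993, 0.122, 0.0]
wrist_force: [0.2, -1.0, 0.5]
finger_gap: 0.0002
finger_force: 0.2
```

Call:
drive_tool --targets '[[[0.004, 0.001, 0, 0, 0.0], [0.008, 0.002, 0, 0, 0.0], [0.012, 0.003, 0, 0, 0.0], [0.015, 0.0037, 0, 0, 0.0], [0.018, 0.0045, 0, 0, 0.0], [0.021, 0.0052, 0, 0, 0.0], [0.024, 0.006, 0, 0, 0.0], [0.026, 0.0065, 0, 0, 0.0]]]'

```text
time: 15.15
ee_pos: [0.5821, 0.2429, 0.3104]
tcp_rot: [0.001, 0.992, 0.122, -0.004]
wrist_force: [-8.1, -2.0, 5.1]
finger_gap: 0.0003
finger_force: 4.1
```

Call:
drive_tool --targets '[[[0.001, 0.0003, 0, 0, 0.0], [0.002, 0.0005, 0, 0, 0.0], [0.003, 0.0007, 0, 0, 0.0], [0.003, 0.0007, 0, 0, 0.0]]]'

```text
time: 15.65
ee_pos: [0.5833, 0.2432, 0.3103]
tcp_rot: [0.001, 0.992, 0.122, -0.007]
wrist_force: [-10.6, -4.0, 7.8]
finger_gap: 0.0006
finger_force: 5.7
```

Force is building at the expected angle, so the lid is on its stop. I'll back straight out and then up.

Call:
drive_tool --targets '[[[-0.005, -0.0012, 0, 0, 0.0], [-0.015, -0.0037, 0, 0, 0.0], [-0.03, -0.0075, 0, 0, 0.0], [-0.05, -0.0125, 0, 0, 0.0], [-0.07, -0.0175, 0.01, 0, 0.0], [-0.09, -0.0225, 0.03, 0, 0.0], [-0.11, -0.0275, 0.06, 0, 0.0], [-0.12, -0.03, 0.08, 0, 0.0]]]'

```text
time: 16.65
ee_pos: [0.4661, 0.2138, 0.392]
tcp_rot: [-0.0, 0.993, 0.122, 0.001]
wrist_force: [0.3, -0.6, -0.2]
finger_gap: -0.0001
finger_force: 0.0
```

Call:
drive_tool --targets '[[[0, -0.03, 0.01, 0, 0.0], [0, -0.08, 0.01, 0, 0.0], [0, -0.13, 0.01, 0, 0.0], [0, -0.18, 0.01, 0, 0.0], [0, -0.23, 0.01, 0, 0.0], [0, -0.25, 0.01, 0, 0.0], [0, -0.25, 0.01, 0, 0.0], [0, -0.25, 0.01, 0, 0.0]]]'

```text
time: 17.65
ee_pos: [0.4667, -0.0354, 0.4008]
tcp_rot: [-0.0, 0.993, 0.122, 0.0]
wrist_force: [-0.3, -0.3, -0.1]
finger_gap: 0.0004
finger_force: 0.0
```

```bash
python3 - <<'E'
from h import *
o=r.get_obs();print(o['ee_pos'],o['time'],o['wrist_force'])
s=r.grab_frame('side')['frame'][150:320,220:420]; a=r.grab_frame('scene');c=a['frame'][150:300,220:400]
cv2.imwrite('pics/w7.png',np.hstack([cv2.resize(s,(400,340)),cv2.resize(c,(400,340))]))
E
```

```text
[ 0.46674345 -0.03540753  0.40076425] 17.65 [-0.34200926 -0.30183821 -0.14080775]
```

View pics/w7.png

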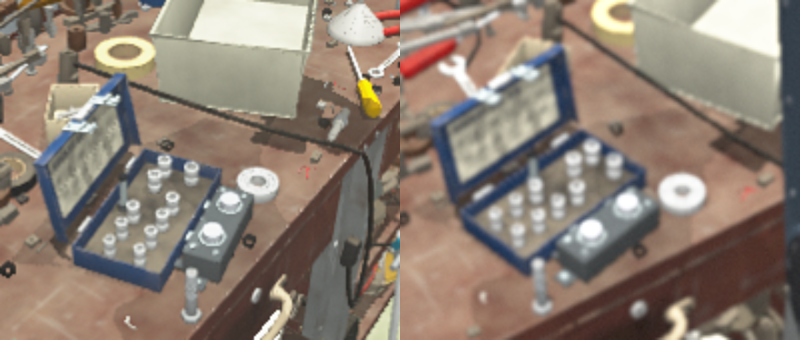

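The lid is fully open and leaning back past upright (side crop, edge (40,155) to (128,80)). The buttons are up, and the bolt, bearing, box and the rest are undisturbed. Handing in.

```bash
python3 -c "
from workcell import r
print(r.close_job())"
```

```text
the job is handed in; nothing more can be done
None
```

The socket case is open: both buttons were held down until the lid had risen and stopped, the lid was then pushed onto its stop, and the job was handed in at about 18 s with the arm clear and the loose things still in place.

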